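Resuspend a settled stain on the touch mixer

ROBOT

A 6-joint arm with a two-finger parallel gripper is mounted at the origin on a cart in front of the work surface, level with it; the furniture and walls round the work are solid. World frame = base frame: x ahead of the robot, y to its left, z up, the work surface at z = 0. Lengths are in mm, angles in degrees, forces in N, time in s.
With the tool pointing down it reaches from about 300 to 850 mm from the base axis. Payload 4.2 kg.
Tool frame: the origin (TCP) lies on the centre line of the jaws, within the pads' length; the fingertips stand 14 mm ahead of it and the grasp point (between the pads) lies 5 mm behind it (env.finger_overhang is the z of the fingertips in the tool frame, in mm); z points along the fingers, y is the line along which they close (so a half turn about z gives the same grasp; the last joint's range is limited). The gripper opens to 91 mm and grips with 3 to 60 N. Pads are 32 mm wide; open, the fingers measure 118 mm over their backs; the gripper's body (76 mm by 178 mm) begins 60 mm behind the grasp point.
Start: joints at [64.744, 18.312, 89.639, -0, 72.044, -1.146], TCP at [234.886, 524.853, 227.976] pointing down, gripper open.
Joint ranges: [-177.97, 177.97], [-48.28, 115.42], [12.27, 149.76], [-77.06, 257.06], [2.81, 150.46], [-146.56, 146.56]. Speed limits (degrees/s): [147.25, 147.25, 180, 180, 180, 180].

INTERFACE

Orientations are given as [roll, pitch, yaw] about the fixed x, y, z axes, in that order (R = Rz(yaw) Ry(pitch) Rx(roll)).
In Python, from workcell import sensors, viewer, env gives the robot as it stands. The module is installed in compiled form; this text tells all that it offers.
- The arm moves only by the tool step_arm, never from a script. Its argument "plan" is one flat list of numbers, 6 for each row, row after row: the shift along the tool's x, y, z in cm, then the turn, a rotation vector about the tool's x, y, z in rad. In form: [x, y, z, wx, wy, wz, x, y, z, wx, wy, wz, ...]. A call has 1 to 5 rows; each row shifts and turns the commanded pose from where the row before left it, along the tool's axes as they then stand; what a row does not reach is not made up. A row lasts 1/12 s, in which the tool goes at most 41.7 mm and 7.16 degrees, less where a joint would pass 70% of its speed; a pose out of reach is approached as far as the arm can. A call is refused whole if a number of a shift passes 4.17 or a number of a turn 0.125, either way. A call with a gripper value outside its range is refused whole. "hand" is the finger opening in cm, from 0 to 9.12, set as the call begins (left out, the last holds). The fingers move at their own pace and stop on an object; "newtons" is the grip in N (left out, the last holds). Time passes only in rows, so rows that do not move let the fingers close. It gives the time, the measured TCP pose, the force, the opening and the grip force at its end, in the units of the state.
- sensors.state(): the state, without advancing time (a new reading comes with each control period).
- viewer.grab_frame(name): name is "scene" or "top" or "wrist"; returns a dict with "img" (420x560x3 uint8, red, green, blue), "fx", "fy", "cx", "cy" (pixels), "position" and "attitude" of the camera in the world. Camera axes: x right, y down, z forward; pixel columns grow to the right and rows downward; lengths in mm; the calibration is good to about 2 mm. The wrist camera is an equidistant fisheye: a pixel r from the principal point sees the ray r / f radians off the axis. A picture is of the moment at which its call begins. There is no depth.
- env.job_done(): hands the job in; it is judged then, once.
Trained networks look in a picture, given as the dict that the camera call returned (one of the last four; its "shot" number tells which), for a name from the list of things; names that differ only in an ending like _2 or _b are one class to them, and where a whole thing is asked for, a point or a joint stands for the part that bears it (a point fixed in the world has none). Each returns a list of dicts, best first, with "score" (0 to 1); they miss things now and then, are a little off and sometimes report something else, mostly with a low value. They report only what shows in the picture. A call takes as long as a camera call. They do not tell look-alikes from the thing itself.
- viewer.boxes_of(name, picture): "location" ([column, row] in pixels, amid what is visible of it).
- viewer.pinpoint(name, picture): "location" ([column, row] in pixels: a listed point, or the origin of a listed thing).
The state is a dict: "time_s": time; "qpos": joint angles; "qvel": joint speeds; "effort": joint torques, N m; "ee_pos": TCP position; "ee_rot": TCP orientation; "force": force on the tool from outside, world axes, zero at the start; "torque": the same for the moment, N m; "gripper_width": finger opening in mm; "gripper_force": force on a finger pad.
Only numpy, scipy, OpenCV 4.12 (cv2) and the standard library are available. Lean on these libraries where they do the work, as an engineer would, in place of code of your own. Each camera call takes 0.05 s, during which the arm holds its last target. There are 200 camera calls.

TASK

The stain in the black-lidded jar has settled and wants a burst on the touch mixer. First move the mixer's slide from its off end (red mark) all the way to its stop at the green mark, which frees the sprung cup. Then seat the jar upright in the cup, push it fully down, firmly but without slamming or leaning on it, and keep it down for at least three seconds: the mixer runs only while the jar is pressed, so finish while still holding it down. Carry the jar upright and leave the other jars and the timer where they are.

Things in the scene. Friction and masses are not known exactly. Their poses are not given: they have to be found in the camera images.
- mixer: Touch mixer, fixed: white casing 150 x 125 mm (x, y) with a blue line round its foot, top 52 mm above the worktop; grey control panel on top at its front (-x) end, black sprung cup behind it (front dial unused). Origin: centre of its underside; z up, x from panel to cup, y to the left seen from the panel end. In this frame the cup's axis is at x +25, y 0 mm; the slide runs along y at x -52 mm.
- cup_seat (a point): Point on the cup's floor, on its axis, where the jar's underside rests: 72 mm above the worktop with the cup up, 62 mm with it fully down. The black rubber cup is an open ring, inner diameter 62 mm near its floor, flaring to about 70 mm at the rim 17 mm above the floor; 78 mm across outside.
- mixer_cup (a joint): How far the sprung cup is pressed straight down, m: 0 = up, 0.010 = fully down on its stop. It carries the jar's weight without sinking; with the jar in it, it starts to sink at about 2 N of extra push and is fully down at about 9 N; it springs back up. Locked by the slide until that has gone 29 mm.
- mixer_slide (a joint): Travel of the off/touch slide, m: 0 = left stop at the red mark (off, cup locked), 0.036 = right stop at the green mark (touch, cup free). Grows towards the mixer's -y side (right, seen from the panel end); about 1.5 N of friction; stays where it is left.
- slide_grip (a point): Centre of the slide's black thumb-piece, a block 20 mm (mixer x) x 15 mm (mixer y, along its travel) x 18 mm tall on the control panel; centre 64.5 mm, top 73.5 mm, panel under it 54 mm above the worktop. Its axes are the mixer's.
- stain_jar_mid (a point): Centre (half-way up) of the stain jar to be mixed: clear upright cylinder with a black screw lid and purplish contents, 58 mm in diameter, 97 mm tall, about 0.18 kg; the lid takes the top 14 mm. Its underside is 48.5 mm below this point; z along its axis.
- stain_jar: The same stain jar; origin at the centre of its underside.
- yellow_cup_mid (a point): Centre of the specimen cup with the yellow lid, 58 mm in diameter, 75 mm tall, loose; a bystander.
- white_jar_mid (a point): Centre of the jar with the white lid, 62 mm in diameter, 104 mm tall, loose; a bystander.
- timer: White bench timer, 66 x 62 x 20 mm, lying loose to the right of the mixer; origin at the centre of its underside; a bystander.
Things that resemble listed ones, but are neither listed nor needed, are in the scene too. There is more than one size of the stain_jar; the job needs the smaller.

How it is judged (in metres and radians):
On the way, in this order (a step that is already met when the one before it is completed fails the run):
1. the slide is at its stop at the green mark (value of joint mixer_slide above 0.033 m), for 0.2 s.
2. the jar is seated in the cup and pressed down with it for two and a half seconds (horizontal distance between stain_jar_mid and cup_seat below 0.005 m and z of stain_jar_mid in the frame of cup_seat below 0.0525 m and angle between stain_jar_mid's own z axis and vertical below 0.08 rad and value of joint mixer_cup above 0.008 m and contact force between stain_jar and mixer above 6 N and contact force between any of the fingers, the arm and stain_jar above 2 N and value of joint mixer_slide above 0.033 m), for 2.5 s.
At the end, for the whole second after the job is handed in: Still pressed by the robot: the stain jar stands upright (0.08 rad) in the cup, within 5 mm of its axis and 4 mm of its floor, pushing on it with 6 to 40 N; the cup is at least 8 of its 10 mm down and the slide within 3 mm of its green-mark stop (all of step 2 and not (contact force between stain_jar and mixer above 40 N)); the arm keeps its last pose, push and grip.
It fails at once if the jar is slammed or leaned on the mixer with over 40 N (contact force between stain_jar and mixer above 40 N).
It fails at once if the stain jar is tipped by more than about 30 degrees (angle between stain_jar_mid's own z axis and vertical above 0.52 rad).
It fails at once if the yellow-lidded cup is moved by more than 25 mm (distance of yellow_cup_mid from where it was at the start of the episode above 0.025 m).
It fails at once if the white-lidded jar is moved by more than 25 mm (distance of white_jar_mid from where it was at the start of the episode above 0.025 m).
It fails at once if the timer is moved by more than 25 mm (distance of timer from where it was at the start of the episode above 0.025 m).
It also fails if it takes over 58 s, if anything falls off the work surface, if the arm or the gripper's body presses on something with over 40 N, if the wrist force passes 120 N, or if a joint passes its speed limit or range.

## Working session

There is one attempt and no reset: what is moved stays moved. The work goes in short steps, Python scripts to look and compute and a tool call to move; the robot and the scene stay as the last step left them, time stands still between calls to the robot, and variables do not carry over. Pictures are saved under pics/ and viewed, at most 10 in all, crops included, and the job is handed in when it is done.

Besides the shell and the picture viewer there is one more tool, called after "Call:" by a JSON object that holds its "fn" and its "kwargs". step_arm: Moves the arm, as the interface text tells. Its arguments: {"type":"object","properties":{"plan":{"type":"array","items":{"type":"number"}},"hand":{"type":"number"},"newtons":{"type":"number"}},"required":["plan"]}

```bash
mkdir -p pics; cat > h.py <<'E'
import numpy as np, cv2
from scipy.spatial.transform import Rotation as R
from workcell import sensors, viewer, env
def ray(p,uv):
    A=np.array(p['attitude'],float)
    M=A if A.shape==(3,3) else (R.from_euler('xyz',A,degrees=True).as_matrix() if A.size==3 else R.from_quat(A).as_matrix())
    x=(uv[0]-p['cx'])/p['fx'];y=(uv[1]-p['cy'])/p['fy']
    return np.array(p['position'],float), M, x,y
def atz(p,uv,z,fish=False):
    o,M,x,y=ray(p,uv)
    if fish:
        r=np.hypot(x,y); d=np.array([x/r*np.sin(r),y/r*np.sin(r),np.cos(r)]) if r>0 else np.array([0,0,1.])
    else: d=np.array([x,y,1.])
    d=M@d
    return o+d*(z-o[2])/d[2]
def save(p,n): cv2.imwrite('pics/'+n,p['img'][:,:,::-1])
E
python3 - <<'E'
from h import *
print(sensors.state())
Z=dict(mixer=0,cup_seat=72,slide_grip=64.5,stain_jar_mid=48.5,stain_jar=0,yellow_cup_mid=37.5,white_jar_mid=52,timer=0)
for c in ['scene','top']:
    p=viewer.grab_frame(c); save(p,c+'0.png'); print(c,p['position'],p['attitude'],p['fx'])
    for n,z in Z.items():
        for r in viewer.pinpoint(n,p)[:4]: print(n,np.round(r['location'],1),round(r['score'],2),np.round(atz(p,r['location'],z),0))
E
```

```text
{'time_s': 0.0, 'qpos': array([ 6.47429162e+01,  1.83482671e+01,  8.97072689e+01,  4.58011089e-04,
        7.20429490e+01, -1.14692718e+00]), 'qvel': array([-0.01861271, -0.05407335,  0.02108135,  0.05735402, -0.08218955,
        0.00917894]), 'effort': array([-7.71537325e-04, -4.12455726e+01, -2.31975657e+01,  7.27217761e-02,
        4.54355031e-02, -1.42866811e-04]), 'ee_pos': array([234.68081968, 524.39310193, 227.14823393]), 'ee_rot': array([-1.79901543e+02, -2.40667626e-03,  1.55889700e+02]), 'force': array([-0.52245073, -0.34629799,  0.23637104]), 'torque': array([ 0.06623763,  0.01349262, -0.02853602]), 'gripper_force': 0.0, 'gripper_width': 91.72963096467532}
scene [-636.13955816 -477.97371981  805.63459689] [-118.19522453   -0.98635556  -59.41326868] 483.1532775250491
mixer [349.2 244.9] 0.59 [554. -57.   0.]
cup_seat [352.4 218.5] 0.86 [590. -45.  72.]
slide_grip [339.7 232. ] 0.53 [508. -40.  64.]
stain_jar_mid [228.4 210.3] 0.98 [464. 328.  49.]
stain_jar [229.3 220.5] 0.98 [480. 337.   0.]
yellow_cup_mid [295.7 202.5] 0.89 [646. 179.  38.]
white_jar_mid [265.7 225.2] 0.81 [444. 175.  52.]
white_jar_mid [226.7 220.1] 0.36 [406. 292.  52.]
timer [407.7 288.9] 0.73 [ 438. -274.    0.]
top [ 186.60340295  213.29776492 1707.59955288] [-1.68665620e+02  1.14891737e-01 -9.00172697e+01] 527.6976066135685
mixer [353.5 200.6] 0.67 [554. -50.   0.]
cup_seat [354.8 189.9] 0.66 [574. -44.  72.]
slide_grip [358.1 208.7] 0.51 [514. -54.  64.]
stain_jar_mid [125.5 236. ] 0.75 [430. 684.  48.]
stain_jar_mid [238.2 226.6] 0.7 [460. 327.  48.]
stain_jar [129.  239.8] 0.82 [424. 686.   0.]
stain_jar [237.6 231.4] 0.61 [452. 332.   0.]
yellow_cup_mid [286.8 172.1] 0.89 [642. 171.  38.]
yellow_cup_mid [354.8 199.5] 0.56 [550. -49.  38.]
white_jar_mid [285.4 232.2] 0.89 [441. 177.  52.]
timer [422.5 235. ] 0.76 [ 439. -272.    0.]
```

View pics/scene0.png

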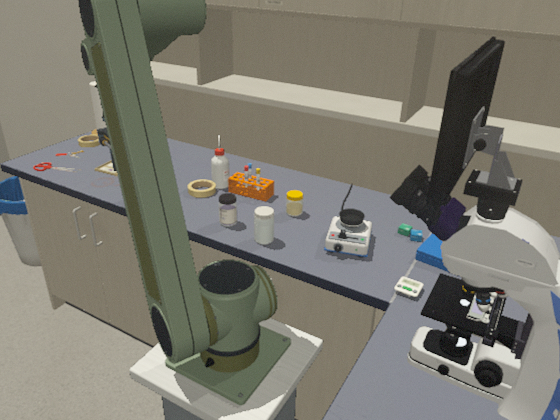

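View pics/top0.png

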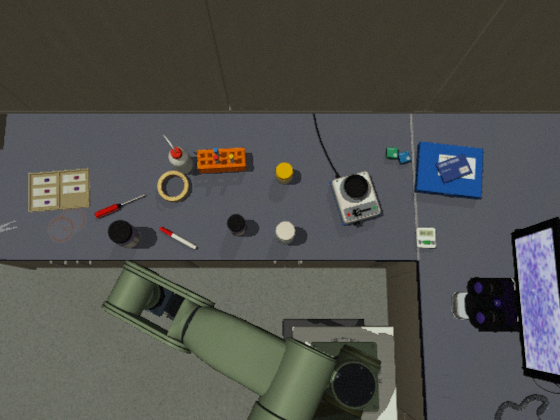

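Candidates for the stain jar: the small black-lidded jar at top (237,226) / scene (228,210), and the larger black-lidded one at top (123,234). The white-lidded jar is at (286,232). I choose the small one (lid about 18 px, matching 58 mm) and will check it in a crop along with the mixer.

```bash
python3 - <<'E'
from h import *
a=cv2.imread('pics/top0.png')
b=cv2.resize(a[160:235,320:395],(450,450),interpolation=cv2.INTER_CUBIC)
c=cv2.resize(a[200:250,100:150],(300,300),interpolation=cv2.INTER_CUBIC)
d=cv2.resize(a[200:250,212:262],(300,300),interpolation=cv2.INTER_CUBIC)
o=np.zeros((600,750,3),np.uint8);o[:450,:450]=b;o[:300,450:]=c;o[300:,450:]=d
cv2.imwrite('pics/crop1.png',o)
E
```

```text
(no output)
```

View pics/crop1.png

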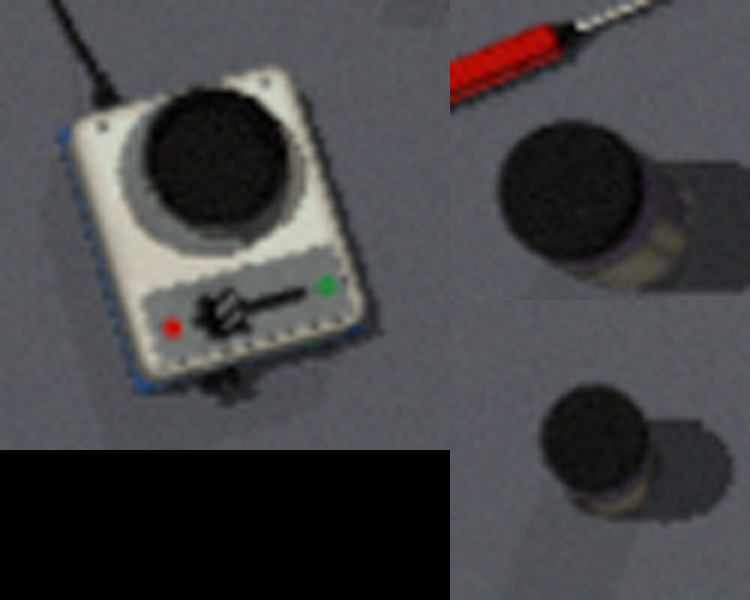

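The crop shows the small jar (bottom right, lid about 18 px) next to the larger look-alike (top right). The mixer is yawed about 15°, with its cup near pixel (356,186), thumb-piece at (356,212), red mark at (349,214) and green mark at (374,207).

```bash
cat >> h.py <<'E'
def plan(target,yaw,n=None,start=None):
    """rows from current pose to target (mm), tool-down yaw (deg); prints rows"""
    s=sensors.state(); p=np.array(start[0] if start else s['ee_pos'],float); y0=start[1] if start else s['ee_rot'][2]
    dy=(yaw-y0+180)%360-180; d=np.array(target,float)-p
    if n is None: n=int(np.ceil(max(np.linalg.norm(d)/39,abs(dy)/7.0,1)))
    rows=[];w=round(-np.radians(dy)/n,3)
    M=R.from_euler('xyz',[180,0,y0],degrees=True)
    for k in range(n):
        goal=p+(np.array(target)-p)/(n-k)
        sh=np.round(M.inv().apply(goal-p)/10,2)
        p=p+M.apply(sh*10); M=M*R.from_rotvec([0,0,w])
        rows.append([*sh.tolist(),0,0,w])
    print(n,'rows; end',np.round(p,1))
    for i in range(0,n,5): print([float(x) for r in rows[i:i+5] for x in r])
E
python3 - <<'E'
from h import *
p=viewer.grab_frame('top')
for n,uv,z in [('cup',(356.2,186.3),89),('slide',(356.3,212.2),73),('red',(348.7,214.5),54),('green',(374.5,207.5),54),('jarlid',(100+0,0),97)]:
    print(n,np.round(atz(p,uv,z),1))
plan([500,-40,210],15.2)
E
```

```text
cup [581.4 -46.5  89. ]
slide [501.3 -46.7  73. ]
red [497.5 -25.3  54. ]
green [ 520.2 -108.4   54. ]
jarlid [1228.3  800.9   97. ]
21 rows; end [500. -40. 210.]
[-2.25, -1.94, 0.09, 0.0, 0.0, 0.117, -2.46, -1.66, 0.09, 0.0, 0.0, 0.117, -2.64, -1.36, 0.09, 0.0, 0.0, 0.117, -2.78, -1.05, 0.09, 0.0, 0.0, 0.117, -2.88, -0.72, 0.08, 0.0, 0.0, 0.117]
[-2.95, -0.37, 0.09, 0.0, 0.0, 0.117, -2.97, -0.03, 0.08, 0.0, 0.0, 0.117, -2.95, 0.32, 0.09, 0.0, 0.0, 0.117, -2.9, 0.66, 0.08, 0.0, 0.0, 0.117, -2.8, 1.0, 0.09, 0.0, 0.0, 0.117]
[-2.66, 1.32, 0.08, 0.0, 0.0, 0.117, -2.49, 1.62, 0.09, 0.0, 0.0, 0.117, -2.29, 1.9, 0.08, 0.0, 0.0, 0.117, -2.05, 2.15, 0.09, 0.0, 0.0, 0.117, -1.78, 2.38, 0.08, 0.0, 0.0, 0.117]
[-1.5, 2.57, 0.09, 0.0, 0.0, 0.117, -1.19, 2.72, 0.08, 0.0, 0.0, 0.117, -0.86, 2.85, 0.09, 0.0, 0.0, 0.117, -0.52, 2.92, 0.08, 0.0, 0.0, 0.117, -0.17, 2.97, 0.09, 0.0, 0.0, 0.117]
[0.17, 2.97, 0.08, 0.0, 0.0, 0.117]
```

Call:
{"fn": "step_arm", "kwargs": {"plan": [-2.25, -1.94, 0.09, 0, 0, 0.117, -2.46, -1.66, 0.09, 0, 0, 0.117, -2.64, -1.36, 0.09, 0, 0, 0.117, -2.78, -1.05, 0.09, 0, 0, 0.117, -2.88, -0.72, 0.08, 0, 0, 0.117], "hand": 4}}

```text
time_s: 1.37
ee_pos: [298.3, 389.2, 223.6]
ee_rot: [180.0, -0.0, 122.1]
force: [1.8, 0.3, -0.0]
gripper_width: 61.0
gripper_force: 0.0
```

Call:
{"fn": "step_arm", "kwargs": {"plan": [-2.95, -0.37, 0.09, 0, 0, 0.117, -2.97, -0.03, 0.08, 0, 0, 0.117, -2.95, 0.32, 0.09, 0, 0, 0.117, -2.9, 0.66, 0.08, 0, 0, 0.117, -2.8, 1.0, 0.09, 0, 0, 0.117]}}

```text
time_s: 1.78
ee_pos: [361.5, 254.6, 219.4]
ee_rot: [180.0, -0.0, 88.5]
force: [-0.1, -0.1, 0.7]
gripper_width: 39.9
gripper_force: 0.0
```

Call:
{"fn": "step_arm", "kwargs": {"plan": [-2.66, 1.32, 0.08, 0, 0, 0.117, -2.49, 1.62, 0.09, 0, 0, 0.117, -2.29, 1.9, 0.08, 0, 0, 0.117, -2.05, 2.15, 0.09, 0, 0, 0.117, -1.78, 2.38, 0.08, 0, 0, 0.117]}}

```text
time_s: 2.2
ee_pos: [424.8, 120.1, 215.3]
ee_rot: [180.0, -0.0, 55.0]
force: [1.1, 0.5, -0.1]
gripper_width: 40.2
gripper_force: 0.0
```

Call:
{"fn": "step_arm", "kwargs": {"plan": [-1.5, 2.57, 0.09, 0, 0, 0.117, -1.19, 2.72, 0.08, 0, 0, 0.117, -0.86, 2.85, 0.09, 0, 0, 0.117, -0.52, 2.92, 0.08, 0, 0, 0.117, -0.17, 2.97, 0.09, 0, 0, 0.117]}}

```text
time_s: 2.62
ee_pos: [487.9, -14.6, 210.9]
ee_rot: [180.0, -0.0, 21.5]
force: [0.6, 0.7, 0.6]
gripper_width: 40.5
gripper_force: 0.0
```

Call:
{"fn": "step_arm", "kwargs": {"plan": [0.17, 2.97, 0.08, 0, 0, 0.117, 0, 0, 0, 0, 0, 0, 0, 0, 0, 0, 0, 0]}}

```text
time_s: 2.87
ee_pos: [500.3, -41.1, 209.7]
ee_rot: [-180.0, 0.0, 15.0]
force: [-0.2, 0.1, -0.3]
gripper_width: 40.1
gripper_force: 0.0
```

```bash
python3 - <<'E'
from h import *
s=sensors.state();print(s['ee_pos'],s['ee_rot'],s['time_s'])
p=viewer.grab_frame('wrist'); save(p,'w1.png'); print(p['position'],p['attitude'],p['fx'])
for n,z in dict(cup_seat=72,slide_grip=64.5,mixer=0).items():
    for r in viewer.pinpoint(n,p)[:2]: print(n,np.round(r['location'],1),round(r['score'],2),np.round(atz(p,r['location'],z,True),1))
E
```

```text
[500.28798261 -41.08120443 209.69277766] [-1.79972911e+02  2.04179445e-02  1.50151050e+01] 2.8667
[565.0476115  -24.73468805 367.27104527] [ 1.66264586e+02 -3.10528953e-03 -7.49840003e+01] 325.19226210127806
cup_seat [303.6 118.9] 0.85 [583.2 -42.4  72. ]
slide_grip [287.5 199. ] 0.82 [506.9 -48.3  64.5]
mixer [296.  143.1] 0.59 [558.9 -45.7   0. ]
```

View pics/w1.png

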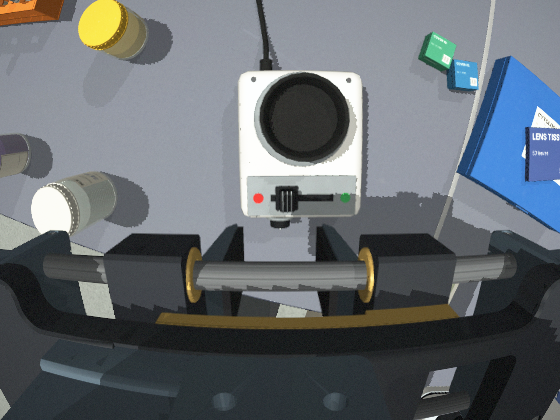

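The wrist view shows the mixer square to the image, so its yaw is about 15°. The cup rim is centred near (305,117), the thumb-piece near (287,198), and the red and green marks are at (258,198) and (345,198).

```bash
python3 - <<'E'
from h import *
p=viewer.grab_frame('wrist')
for n,uv,z in [('rim',(305,117),89),('thumbtop',(287.5,197),73.5),('red',(258,198),54),('green',(345,198),54)]:
    print(n,np.round(atz(p,uv,z,True),1))
g=cv2.cvtColor(p['img'],cv2.COLOR_RGB2GRAY)
m=(g[60:175,235:370]<60).astype(np.uint8)
c=max(cv2.findContours(m,0,2)[0],key=cv2.contourArea);(x,y),r=cv2.minEnclosingCircle(c);print('circ',x+235,y+60,r,atz(p,(x+235,y+60),80,True))
M=R.from_euler('z',15.0,degrees=True)
for o in [np.array([583.2,-42.4,0])-M.apply([25,0,0])]: print('origin',o,'slide',o+M.apply([-52,18,0]))
E
```

```text
rim [583.4 -39.8  89. ]
thumbtop [509.6 -45.2  73.5]
red [497.5 -18.9  54. ]
green [ 520.3 -102.3   54. ]
circ 306.73131561279297 116.93939208984375 44.45408248901367 [584.44934315 -41.85710646  80.        ]
origin [559.05185434 -48.87047613   0.        ] slide [504.16496856 -44.9424016    0.        ]
```

Call:
{"fn": "step_arm", "kwargs": {"plan": [0.2, 0.4, 3.5, 0, 0, 0, 0.1, 0.3, 3.5, 0, 0, 0, 0, 0, 3.4, 0, 0, 0, 0, 0, 2.2, 0, 0, 0, 0, 0, 1.1, 0, 0, 0]}}

```text
time_s: 3.53
ee_pos: [502.4, -44.9, 70.1]
ee_rot: [-179.9, 0.3, 15.2]
force: [0.0, 0.7, 0.4]
gripper_width: 40.0
gripper_force: 0.0
```

Call:
{"fn": "step_arm", "kwargs": {"plan": [0, 0, 0, 0, 0, 0, 0, 0, 0, 0, 0, 0, 0, 0, 0, 0, 0, 0, 0, 0, 0, 0, 0, 0, 0, 0, 0, 0, 0, 0], "hand": 0, "newtons": 15}}

```text
time_s: 3.95
ee_pos: [505.8, -46.0, 74.3]
ee_rot: [179.9, -0.2, 15.1]
force: [0.3, 0.8, 2.6]
gripper_width: 14.9
gripper_force: 15.0
```

Call:
{"fn": "step_arm", "kwargs": {"plan": [0, 0.8, 0, 0, 0, 0, 0, 0.9, 0, 0, 0, 0, 0, 0.9, 0, 0, 0, 0, 0, 0.8, 0, 0, 0, 0, 0, 0.4, 0, 0, 0, 0]}}

```text
time_s: 4.37
ee_pos: [514.9, -79.8, 74.2]
ee_rot: [-179.5, -0.1, 14.7]
force: [-2.8, 25.9, 13.5]
gripper_width: 15.0
gripper_force: 15.0
```

Call:
{"fn": "step_arm", "kwargs": {"plan": [0, 0, 0, 0, 0, 0, 0, 0, 0, 0, 0, 0, 0, 0, 0, 0, 0, 0]}}

```text
time_s: 4.62
ee_pos: [514.8, -79.3, 74.3]
ee_rot: [-179.6, -0.1, 14.9]
force: [-1.3, 17.0, 9.8]
gripper_width: 15.2
gripper_force: 15.0
```

Call:
{"fn": "step_arm", "kwargs": {"plan": [0, -0.3, 0, 0, 0, 0, 0, 0, 0, 0, 0, 0, 0, 0, 0, 0, 0, 0], "hand": 4}}

```text
time_s: 4.87
ee_pos: [513.8, -80.6, 72.9]
ee_rot: [180.0, 0.0, 15.1]
force: [-0.0, 0.2, -0.7]
gripper_width: 31.7
gripper_force: 0.0
```

Call:
{"fn": "step_arm", "kwargs": {"plan": [0, 0, -2, 0, 0, 0, 0, 0, -4, 0, 0, 0, 0, 0, -4, 0, 0, 0, 0, 0, -4, 0, 0, 0, 0, 0, 0, 0, 0, 0]}}

```text
time_s: 5.28
ee_pos: [518.3, -81.5, 220.9]
ee_rot: [179.6, -0.8, 15.1]
force: [1.7, 0.3, 0.5]
gripper_width: 40.1
gripper_force: 0.0
```

```bash
python3 - <<'E'
from h import *
p=viewer.grab_frame('wrist'); save(p,'w2.png')
for n,z in dict(cup_seat=72,slide_grip=64.5).items():
    for r in viewer.pinpoint(n,p)[:2]: print(n,np.round(r['location'],1),round(r['score'],2),np.round(atz(p,r['location'],z,True),1))
plan([420,270,210],55)
E
```

```text
cup_seat [255.1 129. ] 0.59 [583.3 -42.7  72. ]
slide_grip [277.2 204.8] 0.76 [516.9 -82.   64.5]
10 rows; end [420.  270.1 210. ]
[0.01, -3.63, 0.03, 0.0, 0.0, -0.07, 0.26, -3.62, 0.03, 0.0, 0.0, -0.07, 0.52, -3.59, 0.03, 0.0, 0.0, -0.07, 0.76, -3.54, 0.02, 0.0, 0.0, -0.07, 1.01, -3.48, 0.03, 0.0, 0.0, -0.07]
[1.25, -3.4, 0.02, 0.0, 0.0, -0.07, 1.49, -3.31, 0.03, 0.0, 0.0, -0.07, 1.72, -3.2, 0.02, 0.0, 0.0, -0.07, 1.93, -3.07, 0.03, 0.0, 0.0, -0.07, 2.15, -2.93, 0.02, 0.0, 0.0, -0.07]
```

View pics/w2.png

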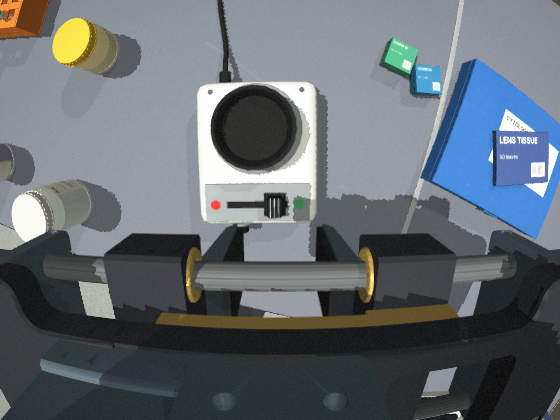

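The thumb-piece now sits at the green end (275,206), which works out to about 36 mm of travel. The cup is centred near (254,127). Next, the jar.

Call:
{"fn": "step_arm", "kwargs": {"plan": [0, -3.6, 0, 0, 0, -0.07, 0.3, -3.6, 0, 0, 0, -0.07, 0.5, -3.6, 0, 0, 0, -0.07, 0.8, -3.5, 0, 0, 0, -0.07, 1, -3.5, 0, 0, 0, -0.07], "hand": 9.1}}

```text
time_s: 5.85
ee_pos: [465.9, 95.7, 210.7]
ee_rot: [-179.9, 0.2, 35.3]
force: [0.0, 1.2, 0.4]
gripper_width: 70.3
gripper_force: 0.0
```

Call:
{"fn": "step_arm", "kwargs": {"plan": [1.2, -3.4, 0, 0, 0, -0.07, 1.5, -3.3, 0, 0, 0, -0.07, 1.7, -3.2, 0, 0, 0, -0.07, 1.9, -3.1, 0, 0, 0, -0.07, 2.1, -2.9, 0, 0, 0, -0.07]}}

```text
time_s: 6.27
ee_pos: [418.1, 269.9, 210.7]
ee_rot: [-179.9, 0.2, 55.4]
force: [1.4, -0.1, 0.2]
gripper_width: 90.6
gripper_force: 0.0
```

Call:
{"fn": "step_arm", "kwargs": {"plan": [0, 0, 0, 0, 0, 0, 0, 0, 0, 0, 0, 0, 0, 0, 0, 0, 0, 0]}}

```text
time_s: 6.52
ee_pos: [419.2, 268.2, 211.3]
ee_rot: [-180.0, 0.2, 55.2]
force: [-0.4, -0.3, -0.0]
gripper_width: 91.4
gripper_force: 0.0
```

```bash
python3 - <<'E'
from h import *
s=sensors.state();print(s['ee_pos'],s['ee_rot'])
p=viewer.grab_frame('wrist'); save(p,'w3.png')
for n,z in dict(stain_jar_mid=48.5,stain_jar=0).items():
    for r in viewer.pinpoint(n,p)[:3]: print(n,np.round(r['location'],1),round(r['score'],2),np.round(atz(p,r['location'],z,True),1))
np.savez('p3.npz',**{k:np.array(v) for k,v in p.items()})
E
```

```text
[419.23003314 268.17969913 211.29000968] [-179.95360871    0.2139049    55.20946211]
stain_jar [281.3 122.6] 0.74 [465.7 329.7   0. ]
```

View pics/w3.png

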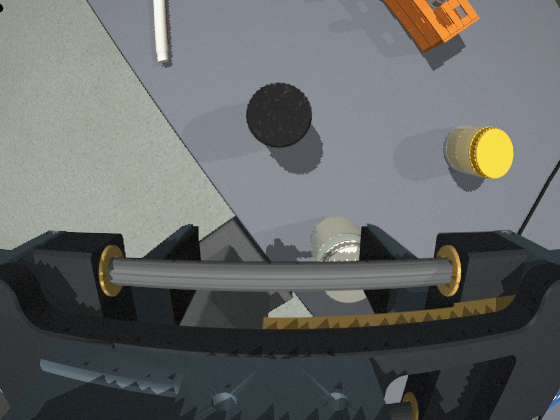

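The lid is centred at (279,115) with a radius of about 32 px. The white jar shows at (335,240), well off the approach.

```bash
python3 - <<'E'
from h import *
p=viewer.grab_frame('wrist')
g=cv2.cvtColor(p['img'],cv2.COLOR_RGB2GRAY)
m=(g[70:160,230:330]<60).astype(np.uint8)
c=max(cv2.findContours(m,0,2)[0],key=cv2.contourArea);(x,y),r=cv2.minEnclosingCircle(c);q=atz(p,(x+230,y+70),97,True)
e=[atz(p,(x+230+dx,y+70),97,True) for dx in(-r,r)]
print('circ',x+230,y+70,r,q,'dia',np.linalg.norm(e[0]-e[1]))
plan([q[0],q[1],150],55,4)
E
```

```text
circ 277.3942642211914 115.32239151000977 32.524986267089844 [465.66919548 334.33249785  97.        ] dia 54.05392434052639
4 rows; end [465.7 334.4 150. ]
[2.01, -0.02, 1.57, 0.0, 0.0, 0.0, 2.02, -0.02, 1.56, 0.0, 0.0, 0.0, 2.01, -0.01, 1.57, 0.0, 0.0, 0.0, 2.02, -0.02, 1.56, 0.0, 0.0, 0.0]
```

Call:
{"fn": "step_arm", "kwargs": {"plan": [2, 0, 1.5, 0, 0, 0, 2, 0, 1.5, 0, 0, 0, 2, 0, 1.5, 0, 0, 0, 1.9, 0, 1.5, 0, 0, 0, 0, 0, 0, 0, 0, 0]}}

```text
time_s: 7.13
ee_pos: [465.9, 334.5, 149.9]
ee_rot: [-179.9, 0.1, 55.2]
force: [0.1, 1.4, 0.6]
gripper_width: 91.1
gripper_force: 0.0
```

Call:
{"fn": "step_arm", "kwargs": {"plan": [0, 0, 2.5, 0, 0, 0, 0, 0, 2.5, 0, 0, 0, 0, 0, 2, 0, 0, 0, 0, 0, 1.5, 0, 0, 0, 0, 0, 0.6, 0, 0, 0]}}

```text
time_s: 7.55
ee_pos: [463.8, 332.0, 60.4]
ee_rot: [-179.9, 0.2, 55.1]
force: [-0.9, 0.2, -0.4]
gripper_width: 90.7
gripper_force: 0.0
```

Call:
{"fn": "step_arm", "kwargs": {"plan": [0, 0, 0, 0, 0, 0, 0, 0, 0, 0, 0, 0, 0, 0, 0, 0, 0, 0, 0, 0, 0, 0, 0, 0, 0, 0, 0, 0, 0, 0], "hand": 0, "newtons": 20}}

```text
time_s: 7.97
ee_pos: [465.4, 334.4, 63.1]
ee_rot: [180.0, -0.1, 55.2]
force: [0.8, -0.0, 1.0]
gripper_width: 60.9
gripper_force: 0.0
```

Call:
{"fn": "step_arm", "kwargs": {"plan": [0, 0, 0, 0, 0, 0, 0, 0, 0, 0, 0, 0, 0, 0, 0, 0, 0, 0, 0, 0, 0, 0, 0, 0], "newtons": 45}}

```text
time_s: 8.3
ee_pos: [465.2, 334.4, 62.9]
ee_rot: [180.0, -0.1, 55.2]
force: [-1.7, -0.0, 6.5]
gripper_width: 57.6
gripper_force: 45.0
```

Call:
{"fn": "step_arm", "kwargs": {"plan": [0, 0, -1, 0, 0, 0, 0, 0, -2.5, 0, 0, 0, 0, 0, -3, 0, 0, 0, 0, 0, -3, 0, 0, 0, 0, 0, -2, 0, 0, 0]}}

```text
time_s: 8.72
ee_pos: [465.4, 334.5, 179.9]
ee_rot: [179.9, -0.2, 55.2]
force: [-0.1, 0.3, -1.9]
gripper_width: 57.3
gripper_force: 45.0
```

```bash
python3 - <<'E'
from h import *
s=sensors.state();print(s['ee_pos'],s['force'],s['gripper_width'])
plan([583.5,-43.3,182],15,16)
E
```

```text
[465.41676839 334.50494417 179.94256626] [-0.11366741  0.28525479 -1.86110062] 57.3081823515998
16 rows; end [583.5 -43.3 182. ]
[-1.52, 1.95, -0.01, 0.0, 0.0, 0.044, -1.43, 2.02, -0.01, 0.0, 0.0, 0.044, -1.34, 2.08, -0.01, 0.0, 0.0, 0.044, -1.25, 2.14, -0.01, 0.0, 0.0, 0.044, -1.15, 2.19, -0.01, 0.0, 0.0, 0.044]
[-1.06, 2.24, -0.01, 0.0, 0.0, 0.044, -0.96, 2.28, -0.01, 0.0, 0.0, 0.044, -0.85, 2.32, -0.02, 0.0, 0.0, 0.044, -0.75, 2.36, -0.01, 0.0, 0.0, 0.044, -0.65, 2.39, -0.02, 0.0, 0.0, 0.044]
[-0.54, 2.41, -0.01, 0.0, 0.0, 0.044, -0.44, 2.43, -0.02, 0.0, 0.0, 0.044, -0.33, 2.45, -0.01, 0.0, 0.0, 0.044, -0.22, 2.46, -0.02, 0.0, 0.0, 0.044, -0.11, 2.47, -0.01, 0.0, 0.0, 0.044]
[-0.0, 2.48, -0.02, 0.0, 0.0, 0.044]
```

Call:
{"fn": "step_arm", "kwargs": {"plan": [-1.5, 1.95, 0, 0, 0, 0.044, -1.43, 2, 0, 0, 0, 0.044, -1.35, 2.1, 0, 0, 0, 0.044, -1.25, 2.15, 0, 0, 0, 0.044, -1.15, 2.2, 0, 0, 0, 0.044]}}

```text
time_s: 9.13
ee_pos: [501.8, 214.8, 177.1]
ee_rot: [-180.0, 0.0, 42.5]
force: [-0.1, 0.1, -2.4]
gripper_width: 57.4
gripper_force: 45.0
```

Call:
{"fn": "step_arm", "kwargs": {"plan": [-1.05, 2.25, 0, 0, 0, 0.044, -0.95, 2.3, 0, 0, 0, 0.044, -0.85, 2.3, 0, 0, 0, 0.044, -0.75, 2.35, 0, 0, 0, 0.044, -0.65, 2.4, 0, 0, 0, 0.044]}}

```text
time_s: 9.55
ee_pos: [539.0, 96.7, 177.0]
ee_rot: [-180.0, 0.0, 29.9]
force: [0.9, -0.5, -1.5]
gripper_width: 57.7
gripper_force: 45.0
```

Call:
{"fn": "step_arm", "kwargs": {"plan": [-0.55, 2.4, 0, 0, 0, 0.044, -0.45, 2.45, 0, 0, 0, 0.044, -0.35, 2.45, 0, 0, 0, 0.044, -0.2, 2.45, 0, 0, 0, 0.044, -0.1, 2.45, 0, 0, 0, 0.044]}}

```text
time_s: 9.97
ee_pos: [575.6, -21.1, 177.0]
ee_rot: [-180.0, 0.0, 17.3]
force: [0.3, -0.0, -2.3]
gripper_width: 57.3
gripper_force: 45.0
```

Call:
{"fn": "step_arm", "kwargs": {"plan": [0, 2.5, 0, 0, 0, 0.044, 0, 0, 0, 0, 0, 0, 0, 0, 0, 0, 0, 0, 0, 0, 0, 0, 0, 0]}}

```text
time_s: 10.3
ee_pos: [582.7, -43.5, 176.8]
ee_rot: [-179.9, 0.0, 14.9]
force: [-0.9, 0.3, -2.0]
gripper_width: 57.2
gripper_force: 45.0
```

```bash
python3 - <<'E'
from h import *
s=sensors.state();print(s['ee_pos'],s['ee_rot'],s['force'],s['gripper_width'],s['time_s'])
o=[]
for c,f in [('wrist',True),('scene',False),('top',False)]:
    p=viewer.grab_frame(c)
    for n,z in dict(stain_jar_mid=s['ee_pos'][2]-14.4,stain_jar=s['ee_pos'][2]-62.9,cup_seat=72,slide_grip=64.5).items():
        for r in viewer.pinpoint(n,p)[:2]: print(c,n,np.round(r['location'],1),round(r['score'],2),np.round(atz(p,r['location'],z,f),1))
    if c=='wrist': w=p['img']
    if c=='scene': o=cv2.resize(p['img'][160:270,300:410],(360,420),interpolation=cv2.INTER_CUBIC)
cv2.imwrite('pics/w4.png',np.hstack([w[:,100:540],o])[:,:,::-1])
E
```

```text
[582.74026163 -43.46034342 176.78621911] [-1.79948155e+02  4.95875436e-02  1.48898919e+01] [-0.86606719  0.34147223 -2.02992072] 57.22473398376333 10.3
wrist stain_jar [281.3 229.3] 0.69 [582.8 -45.8 113.9]
wrist slide_grip [280.9 229.7] 0.33 [567.9 -49.7  64.5]
scene stain_jar_mid [353.3 193.1] 0.97 [580.5 -43.2 162.4]
scene stain_jar_mid [140.1 182.4] 0.78 [298.  532.3 162.4]
scene stain_jar [353.9 204.7] 0.76 [600.6 -41.8 113.9]
scene stain_jar [140.3 198.1] 0.59 [288.2 529.4 113.9]
scene cup_seat [349.  218.2] 0.91 [586.1 -36.   72. ]
scene slide_grip [354.  233.4] 0.36 [523.6 -78.7  64.5]
top stain_jar_mid [125.6 234.1] 0.82 [418.6 652.  162.4]
top stain_jar [135.8 237.7] 0.96 [414.8 634.1 113.9]
top cup_seat [353.9 186.8] 0.56 [583.9 -41.8  72. ]
```

View pics/w4.png

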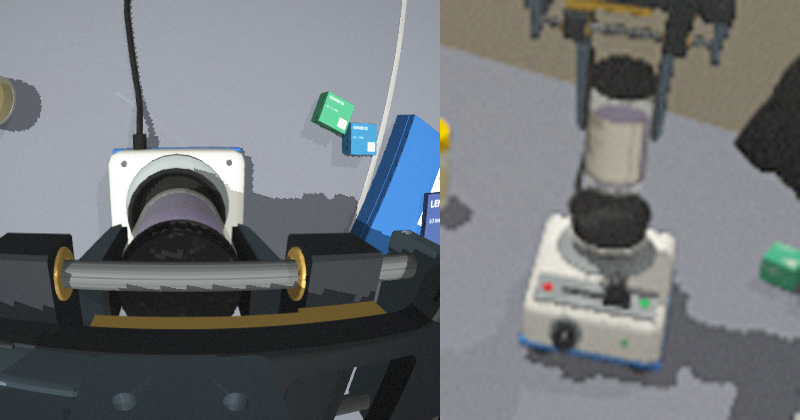

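The jar hangs upright over the cup, aligned to within about 2 mm, and the slide is still at the green mark. I'll lower it.

Call:
{"fn": "step_arm", "kwargs": {"plan": [0.05, 0, 1.2, 0, 0, 0, 0, 0, 1, 0, 0, 0, 0, 0, 0.6, 0, 0, 0, 0, 0, 0.4, 0, 0, 0, 0, 0, 0, 0, 0, 0]}}

```text
time_s: 11.47
ee_pos: [583.1, -43.5, 143.7]
ee_rot: [-179.9, 0.1, 14.9]
force: [0.8, 1.1, -2.1]
gripper_width: 57.6
gripper_force: 45.0
```

Call:
{"fn": "step_arm", "kwargs": {"plan": [0, 0, 0.2, 0, 0, 0, 0, 0, 0.2, 0, 0, 0, 0, 0, 0.2, 0, 0, 0, 0, 0, 0.2, 0, 0, 0, 0, 0, 0, 0, 0, 0]}}

```text
time_s: 11.88
ee_pos: [583.8, -43.2, 137.4]
ee_rot: [-180.0, -0.1, 14.9]
force: [-2.4, 3.1, 3.6]
gripper_width: 57.2
gripper_force: 45.0
```

Call:
{"fn": "step_arm", "kwargs": {"plan": [0, 0, 0.2, 0, 0, 0, 0, 0, 0.2, 0, 0, 0, 0, 0, 0, 0, 0, 0]}}

```text
time_s: 12.13
ee_pos: [583.9, -43.2, 133.7]
ee_rot: [-180.0, -0.1, 14.9]
force: [-1.9, 3.7, 6.4]
gripper_width: 57.3
gripper_force: 45.0
```

Call:
{"fn": "step_arm", "kwargs": {"plan": [0, 0, 0.2, 0, 0, 0, 0, 0, 0.2, 0, 0, 0, 0, 0, 0, 0, 0, 0]}}

```text
time_s: 12.38
ee_pos: [584.0, -43.2, 130.3]
ee_rot: [-180.0, -0.1, 14.9]
force: [-3.2, 3.8, 8.2]
gripper_width: 57.7
gripper_force: 45.0
```

Call:
{"fn": "step_arm", "kwargs": {"plan": [-0.03, -0.07, 0.1, 0, 0, 0, 0, 0, 0.1, 0, 0, 0, 0, 0, 0, 0, 0, 0]}}

```text
time_s: 12.63
ee_pos: [583.7, -42.6, 128.1]
ee_rot: [-180.0, -0.1, 14.9]
force: [-2.1, 3.6, 6.8]
gripper_width: 57.5
gripper_force: 45.0
```

Call:
{"fn": "step_arm", "kwargs": {"plan": [0, 0, 0.1, 0, 0, 0, 0, 0, 0.1, 0, 0, 0, 0, 0, 0, 0, 0, 0]}}

```text
time_s: 12.88
ee_pos: [583.7, -42.6, 126.1]
ee_rot: [-180.0, -0.1, 14.9]
force: [-1.1, 4.5, 8.0]
gripper_width: 57.2
gripper_force: 45.0
```

Call:
{"fn": "step_arm", "kwargs": {"plan": [0, -0.05, 0.1, 0, 0, 0, 0, 0, 0, 0, 0, 0, 0, 0, 0, 0, 0, 0]}}

```text
time_s: 13.13
ee_pos: [583.7, -42.5, 125.3]
ee_rot: [180.0, -0.1, 14.9]
force: [-1.3, 1.2, 7.5]
gripper_width: 57.3
gripper_force: 45.0
```

Call:
{"fn": "step_arm", "kwargs": {"plan": [0, 0, 0.1, 0, 0, 0, 0, 0, 0, 0, 0, 0, 0, 0, 0, 0, 0, 0]}}

```text
time_s: 13.38
ee_pos: [583.7, -42.6, 124.6]
ee_rot: [180.0, -0.1, 14.9]
force: [-2.3, 2.2, 9.4]
gripper_width: 57.4
gripper_force: 45.0
```

Call:
{"fn": "step_arm", "kwargs": {"plan": [0, 0, 0.1, 0, 0, 0, 0, 0, 0, 0, 0, 0, 0, 0, 0, 0, 0, 0]}}

```text
time_s: 13.63
ee_pos: [583.8, -42.6, 124.6]
ee_rot: [180.0, -0.2, 14.9]
force: [-4.5, 2.8, 15.1]
gripper_width: 57.6
gripper_force: 45.0
```

The cup is on its stop: z has held at 124.6 while the force rose to 15 N. Now I'll hold it down.

Call:
{"fn": "step_arm", "kwargs": {"plan": [0, 0, 0, 0, 0, 0, 0, 0, 0, 0, 0, 0, 0, 0, 0, 0, 0, 0, 0, 0, 0, 0, 0, 0, 0, 0, 0, 0, 0, 0]}}

```text
time_s: 14.05
ee_pos: [583.8, -42.5, 124.6]
ee_rot: [180.0, -0.2, 14.9]
force: [-4.1, 3.4, 14.5]
gripper_width: 57.4
gripper_force: 45.0
```

Call:
{"fn": "step_arm", "kwargs": {"plan": [0, 0, 0, 0, 0, 0, 0, 0, 0, 0, 0, 0, 0, 0, 0, 0, 0, 0, 0, 0, 0, 0, 0, 0, 0, 0, 0, 0, 0, 0]}}

```text
time_s: 14.47
ee_pos: [583.8, -42.5, 124.6]
ee_rot: [180.0, -0.2, 14.9]
force: [-4.2, 3.5, 14.4]
gripper_width: 57.5
gripper_force: 45.0
```

Call:
{"fn": "step_arm", "kwargs": {"plan": [0, 0, 0, 0, 0, 0, 0, 0, 0, 0, 0, 0, 0, 0, 0, 0, 0, 0, 0, 0, 0, 0, 0, 0, 0, 0, 0, 0, 0, 0]}}

```text
time_s: 14.88
ee_pos: [583.8, -42.5, 124.6]
ee_rot: [180.0, -0.2, 14.9]
force: [-4.5, 3.6, 14.1]
gripper_width: 57.3
gripper_force: 45.0
```

Call:
{"fn": "step_arm", "kwargs": {"plan": [0, 0, 0, 0, 0, 0, 0, 0, 0, 0, 0, 0, 0, 0, 0, 0, 0, 0, 0, 0, 0, 0, 0, 0, 0, 0, 0, 0, 0, 0]}}

```text
time_s: 15.3
ee_pos: [583.8, -42.5, 124.6]
ee_rot: [180.0, -0.2, 14.9]
force: [-4.7, 2.8, 13.3]
gripper_width: 57.4
gripper_force: 45.0
```

```bash
python3 - <<'E'
from h import *
s=sensors.state();print(s['ee_pos'],s['force'],s['time_s'])
p=viewer.grab_frame('scene'); a=cv2.resize(p['img'][160:270,300:410],(400,400),interpolation=cv2.INTER_CUBIC)
for n,z in dict(stain_jar_mid=110.5,slide_grip=64.5,timer=0,yellow_cup_mid=37.5,white_jar_mid=52).items():
    for r in viewer.pinpoint(n,p)[:1]: print(n,round(r['score'],2),np.round(atz(p,r['location'],z),1))
w=viewer.grab_frame('wrist')['img'][100:300,180:380]
cv2.imwrite('pics/w5.png',np.hstack([a,cv2.resize(w,(400,400))])[:,:,::-1])
E
```

```text
[583.77686897 -42.52594278 124.59794928] [-4.69285312  2.81836895 13.28602236] 15.3
stain_jar_mid 0.61 [356.9 596.8 110.5]
slide_grip 0.62 [513.5 -81.3  64.5]
timer 0.76 [ 439.4 -270.7    0. ]
yellow_cup_mid 0.65 [644.1 183.5  37.5]
white_jar_mid 0.67 [460.7 184.7  52. ]
```

View pics/w5.png

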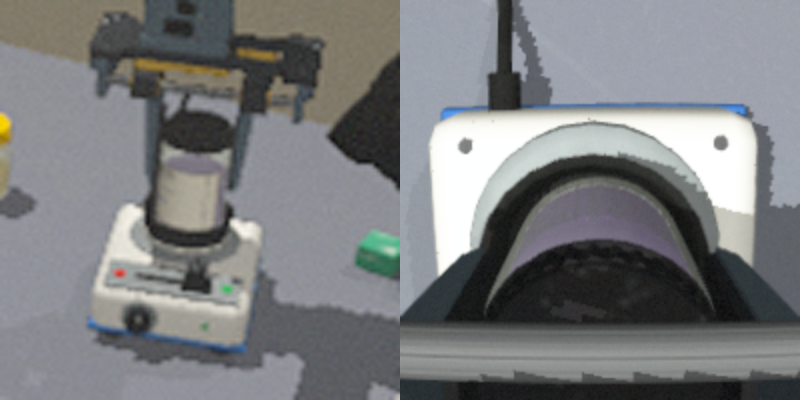

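The jar is upright in the fully lowered cup, with the slide at green. I'll hold a bit longer with slightly more push.

Call:
{"fn": "step_arm", "kwargs": {"plan": [0, 0, 0.05, 0, 0, 0, 0, 0, 0, 0, 0, 0, 0, 0, 0, 0, 0, 0, 0, 0, 0, 0, 0, 0, 0, 0, 0, 0, 0, 0]}}

```text
time_s: 16.07
ee_pos: [583.8, -42.5, 124.6]
ee_rot: [179.9, -0.2, 14.9]
force: [-4.9, 3.4, 16.8]
gripper_width: 57.8
gripper_force: 45.0
```

Call:
{"fn": "step_arm", "kwargs": {"plan": [0, 0, 0, 0, 0, 0, 0, 0, 0, 0, 0, 0, 0, 0, 0, 0, 0, 0, 0, 0, 0, 0, 0, 0, 0, 0, 0, 0, 0, 0]}}

```text
time_s: 16.48
ee_pos: [583.8, -42.5, 124.6]
ee_rot: [179.9, -0.2, 14.9]
force: [-5.0, 3.5, 15.7]
gripper_width: 57.2
gripper_force: 45.0
```

Call:
{"fn": "step_arm", "kwargs": {"plan": [0, 0, 0, 0, 0, 0, 0, 0, 0, 0, 0, 0, 0, 0, 0, 0, 0, 0, 0, 0, 0, 0, 0, 0, 0, 0, 0, 0, 0, 0]}}

```text
time_s: 16.9
ee_pos: [583.8, -42.5, 124.6]
ee_rot: [179.9, -0.2, 14.9]
force: [-5.0, 2.4, 16.8]
gripper_width: 57.6
gripper_force: 45.0
```

Call:
{"fn": "step_arm", "kwargs": {"plan": [0, 0, 0, 0, 0, 0, 0, 0, 0, 0, 0, 0, 0, 0, 0, 0, 0, 0, 0, 0, 0, 0, 0, 0, 0, 0, 0, 0, 0, 0]}}

```text
time_s: 17.32
ee_pos: [583.8, -42.5, 124.6]
ee_rot: [179.9, -0.2, 14.9]
force: [-5.5, 2.7, 17.3]
gripper_width: 57.4
gripper_force: 45.0
```

Call:
{"fn": "step_arm", "kwargs": {"plan": [0, 0, 0, 0, 0, 0, 0, 0, 0, 0, 0, 0, 0, 0, 0, 0, 0, 0, 0, 0, 0, 0, 0, 0, 0, 0, 0, 0, 0, 0]}}

```text
time_s: 17.73
ee_pos: [583.8, -42.5, 124.6]
ee_rot: [179.9, -0.2, 14.9]
force: [-5.2, 2.6, 15.6]
gripper_width: 57.7
gripper_force: 45.0
```

Call:
{"fn": "step_arm", "kwargs": {"plan": [0, 0, 0, 0, 0, 0, 0, 0, 0, 0, 0, 0, 0, 0, 0, 0, 0, 0, 0, 0, 0, 0, 0, 0, 0, 0, 0, 0, 0, 0]}}

```text
time_s: 18.15
ee_pos: [583.8, -42.5, 124.6]
ee_rot: [179.9, -0.2, 14.9]
force: [-4.3, 3.1, 16.8]
gripper_width: 57.5
gripper_force: 45.0
```

Call:
{"fn": "step_arm", "kwargs": {"plan": [0, 0, 0, 0, 0, 0, 0, 0, 0, 0, 0, 0, 0, 0, 0, 0, 0, 0, 0, 0, 0, 0, 0, 0, 0, 0, 0, 0, 0, 0]}}

```text
time_s: 18.57
ee_pos: [583.8, -42.5, 124.6]
ee_rot: [179.9, -0.2, 14.9]
force: [-5.1, 2.7, 16.7]
gripper_width: 57.4
gripper_force: 45.0
```

```bash
python3 -c "
from workcell import env
print(env.job_done())"
```

```text
the job is handed in; nothing more can be done
None
```

The job is handed in, with no verdict returned: the slide is at its green-mark stop, and the smaller stain jar is upright in the cup, held fully down at about 16 N for roughly 5 s and still pressed at hand-in.

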